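Pick the filler block that fits and clamp a pile of memo pads in the padding press

TASK

Clamp the pile of memo pads in the padding press, ready for its edge to be glued. The screw has only a short travel, so first pick the one filler block thick enough to bring the pile within its reach and thin enough to go under the raised plate; lay it flat on the pile, lengthwise front to back and centred under the screw, and leave the other blocks on the desk. Then wind the hand wheel clockwise until the spring-loaded plate holds the block firmly, clearly stiffer than free running, without forcing it, and let go; do not knock over or shove the pen pot or glue stick.

Things in the scene. Friction and masses are not known exactly. Their poses are not given: they have to be found in the camera images.
- press: Grey padding press, fixed to the desk. Origin: centre of its underside, straight below the vertical screw; +z up, -x is the open front, which looks to the right, toward the blocks. Base 200 mm (x) by 240 mm (y), 45 mm high. Two 18 mm posts at y = -100 and +100 mm, 237 mm high, carry a crosshead that is 30 mm deep in x (46 mm at its middle) and spans 189 to 224 mm above the origin.
- bed (a point): Point on the press's steel bed under the screw, 45 mm above the press origin. The white pile of memo pads stands here, centred, 150 mm (press x) by 116 mm (press y), behind it a stop lower than the pile. The pile will not shift and is firm to the touch. Its height differs every time, 30 to 68 mm above the bed, and no reading tells it: see it or feel for it.
- plate: Round steel pressing plate at the screw's foot, 70 mm across; origin: centre of its flat underside, +z up. At the start, wound right up, it is 96 mm above the bed. It hangs on a spring: once it bears on a block, each further mm of winding adds 8 N (up to 11 mm, then solid). Held firm means about 50 N (30 to 85 is right, over 110 damages the press).
- wheel (a joint): Hand wheel angle, rad: 0 (start, wound right up) to 6.8, growing clockwise seen from above; lowers screw, wheel and plate together 24 mm a turn, 26 mm in all, to a dead stop. Turning free takes 0.28 N m (7 N at the crank grip). Once the plate bears, that climbs by 0.031 N m (0.8 N) a mm to 0.47 N m (12 N) when firm; holding still, one feels about the rise alone. It stays where left.
- wheel_hub (a point): Point on the screw axis in the middle of the black hand wheel's rim (114 mm outside diameter, 14 mm thick), 266 mm above the press origin at the start; it sinks as the wheel is wound.
- crank_grip (a point): Point in the black upright crank grip, a 22 mm thick, 47 mm tall handle that spins freely on the wheel, 40 mm from the screw axis; its top is 17 mm above this point, its foot 30 mm below; the point lies 38 mm above wheel_hub. At the start it is on the press's +y side. Pinched from above it can be led round in a circle without turning the hand.
- pen_pot: Bystander: black pen pot with pens, 80 mm diameter, 147 mm tall, loose. Origin: centre of its underside.
- glue_stick: Bystander: glue stick standing upright, 27 mm diameter, 90 mm tall, loose. Origin: centre of its underside.
- filler_thin: Plywood filler block, 180 mm long (its x), 44 mm wide (its y), 20 mm thick (its z, up); loose, light. Origin: centre of its underside, which lies on the desk at the start. The three blocks (20, 36, 52 mm thick) are alike but for thickness and lie side by side, in any order, lengthwise from right to left.
- filler_middle: Plywood filler block, 180 mm long (its x), 44 mm wide (its y), 36 mm thick (its z, up); loose, light. Origin: centre of its underside, which lies on the desk at the start. The three blocks (20, 36, 52 mm thick) are alike but for thickness and lie side by side, in any order, lengthwise from right to left.
- filler_thick: Plywood filler block, 180 mm long (its x), 44 mm wide (its y), 52 mm thick (its z, up); loose, light. Origin: centre of its underside, which lies on the desk at the start. The three blocks (20, 36, 52 mm thick) are alike but for thickness and lie side by side, in any order, lengthwise from right to left.

How it is judged:
By the outcome, as a careful person would: the job done as asked, in the order asked, and still so for the second after the job is handed in, with the robot touching nothing.
It also fails if it takes over 67 s, if anything falls off the work surface, if the arm or the gripper's body presses on something with over 40 N, if the wrist force passes 120 N, or if a joint passes its speed limit or range.

ROBOT

A 6-joint arm with a two-finger parallel gripper is mounted at the origin on the work surface; the furniture and walls round the work are solid. World frame = base frame: x ahead of the robot, y to its left, z up, the work surface at z = 0. Lengths are in m, angles in rad, forces in N, time in s.
With the tool pointing down it reaches from about 0.35 to 0.85 m from the base axis. Payload 8.1 kg.
Tool frame: the origin (TCP) lies midway between the tips of the shut fingers; the grasp point (between the pads) lies 19 mm behind it (r.pinch_z is the z of the grasp point in the tool frame, in m); z points along the fingers, y is the line along which they close (so a half turn about z gives the same grasp; the last joint's range is limited). The gripper opens to 85 mm and grips with 20 to 120 N. Pads are 22 mm wide; open, the fingers measure 114 mm over their backs; the gripper's body (76 mm by 85 mm) begins 54 mm behind the grasp point. The pads swing forward as they close: fully open they stand 13 mm farther back than shut.
Start: joints at [1.044, 0.13, 1.488, -0, 1.523, -0.085], TCP at [0.257, 0.542, 0.231] pointing down, gripper open.
Joint ranges: [-2.96, 2.96], [-0.89, 2.26], [0.02, 2.5], [-1.34, 4.48], [0, 2.73], [-2.66, 2.66]. Speed limits (rad/s): [2.39, 2.39, 2.79, 3.14, 3.14, 3.14].

INTERFACE

Orientations are given as a rotation vector (axis times angle).
In Python, from bench import r gives the robot as it stands.
- The arm moves only by the tool send_rows, never from a script. Its argument "series" is a list of rows, each a list of 2 entries, a list of its own where there are three numbers: the shift along the tool's x, y, z in units of 500 mm (1.0 is 500 mm), then the turn, a rotation vector about the tool's x, y, z in units of pi/2 rad (1.0 is pi/2 rad). In form: [[[dx, dy, dz], [wx, wy, wz]], ...]. A call has 1 to 5 rows; each row is the pose to reach, as a shift and turn from the pose commanded when the call began, along the tool's axes at that moment; what a row does not reach only later rows make up. A row lasts 1/10 s, in which the tool goes at most 50 mm and 8.59 degrees, less where a joint would pass 70% of its speed; a pose out of reach is approached as far as the arm can. A call with a number of a shift or a turn outside -1 to 1 is refused whole. A call with a gripper value outside its range is refused whole. "gripper" is the closure, from 0 (fully open) to 1 (shut), set as the call begins (left out, the last holds). The fingers move at their own pace and stop on an object; "newtons" is the grip in N (left out, the last holds). Time passes only in rows, so rows that repeat a pose let the fingers close. It gives the time, the measured TCP pose, the force, the opening and the grip force at its end, in the units of the state.
- r.state(): the state, without advancing time (a new reading comes with each control period).
- r.grab_frame(name): name is "side" or "top"; returns a dict with "img" (384x512x3 uint8, blue, green, red), "fov_y" (degrees; the focal length in pixels is half the picture's height over the tangent of half this angle, whatever the lens; pixels are square), "cx", "cy" (the principal point, pixels), "k1" (the pictures are not rectified: a ray, as slopes to the right and down, at radius r is drawn at 1 + k1 r^2 times it, then the intrinsics apply), "rvec" (rotation vector, rad) and "tvec" (3), from world to camera coordinates, as OpenCV has them. Camera axes: x right, y down, z forward; pixel columns grow to the right and rows downward; lengths in m; the calibration is good to about 2 mm. A picture is of the moment at which its call begins. There is no depth.
- r.hand_in(): hands the job in; it is judged then, once.
The state is a dict: "t": time; "joint_positions": joint angles; "dq": joint speeds; "effort": joint torques, N m; "position": TCP position; "tool_rot": TCP orientation; "contact_force": force on the tool from outside, world axes, zero at the start; "wrist_torque": the same for the moment, N m; "opening": finger opening in m; "gripper_force": force on a finger pad.
Only numpy, scipy, OpenCV 4.12 (cv2) and the standard library are available. Lean on these libraries where they do the work, as an engineer would, in place of code of your own. Each camera call takes 0.05 s, during which the arm holds its last target. There are 200 camera calls.

## Working session

There is one attempt and no reset: what is moved stays moved. The work goes in short steps, Python scripts to look and compute and a tool call to move; the robot and the scene stay as the last step left them, time stands still between calls to the robot, and variables do not carry over. Pictures are saved under pics/ and viewed, at most 10 in all, crops included, and the job is handed in when it is done.

Besides the shell and the picture viewer there is one more tool, called after ">>>" as name([rows], argument=value, ...), one row to a line, values as JSON. send_rows: Moves the arm, as the interface text tells. Its arguments: {"type":"object","properties":{"series":{"type":"array","items":{"type":"array"}},"gripper":{"type":"number"},"newtons":{"type":"number"}},"required":["series"]}

```bash
mkdir -p pics; cat > h.py <<'E'
import numpy as np,cv2
from bench import r
def grab(n,f=None):
    d=r.grab_frame(n)
    if f: cv2.imwrite('pics/'+f,d['img'])
    return d
def cal(d):
    f=192/np.tan(np.radians(d['fov_y'])/2);R=cv2.Rodrigues(np.array(d['rvec'],float))[0]
    K=np.array([[f,0,d['cx']],[0,f,d['cy']],[0,0,1.]]);return K,R,np.array(d['tvec'],float).ravel(),np.array([d['k1'],0,0,0.])
def ray(d,uv):
    K,R,t,D=cal(d);p=cv2.undistortPoints(np.array([[uv]],float),K,D).ravel()
    return -R.T@t,R.T@np.array([p[0],p[1],1])
def onz(d,uv,z):
    o,v=ray(d,uv);return o+v*(z-o[2])/v[2]
def tri(a,ua,b,ub):
    o1,v1=ray(a,ua);o2,v2=ray(b,ub);s=np.linalg.lstsq(np.c_[v1,-v2],o2-o1,rcond=None)[0]
    p,q=o1+s[0]*v1,o2+s[1]*v2;return (p+q)/2,np.linalg.norm(p-q)
def proj(d,P):
    K,R,t,D=cal(d);return cv2.projectPoints(np.array(P,float).reshape(-1,1,3),R,t,K,D)[0].reshape(-1,2)
E
python3 - <<'E'
from h import *
np.set_printoptions(precision=3,suppress=True)
for n in('side','top'):
    d=grab(n,n+'0.png');K,R,t,D=cal(d);print(n,d['fov_y'],d['cx'],d['cy'],D[0],-R.T@t,R[2])
print(r.state(),r.pinch_z)
E
```

```text
side 49.7211334648466 260.3477493349433 189.32414892351701 -0.09868174285683179 [0.096 1.    0.75 ] [ 0.407 -0.745 -0.529]
top 44.236489588972674 258.60254063551946 181.38540747071545 -0.18475097989543254 [0.379 0.191 1.404] [ 0.147  0.004 -0.989]
{'t': 0.1, 'joint_positions': array([ 1.044,  0.131,  1.489,  0.   ,  1.523, -0.085]), 'dq': array([ 0.001, -0.004, -0.001,  0.001,  0.001,  0.   ]), 'effort': array([  0.001, -57.096, -50.194,  -0.   ,   0.008,   0.   ]), 'position': array([0.256, 0.542, 0.23 ]), 'tool_rot': array([-0.688, -3.065,  0.003]), 'contact_force': array([ 0.486,  0.768, -0.365]), 'wrist_torque': array([-0.027,  0.049, -0.021]), 'gripper_force': 0.0, 'opening': 0.08551742323307399} -0.0187
```

View pics/side0.png

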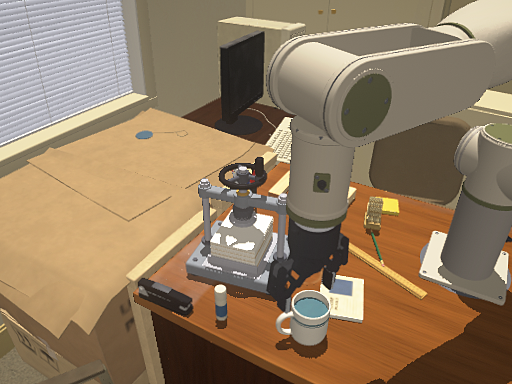

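View pics/top0.png

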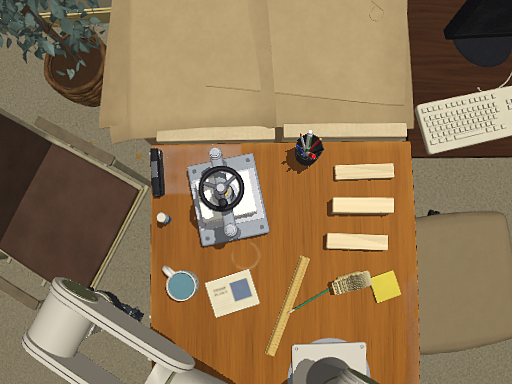

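Top view: the press is at about (228,198), the wheel at (222,188), the pen pot at (309,150), the glue stick at (163,218), and the blocks at (364,172), (363,206) and (357,242). The side view shows the pile at (243,238) and the glue stick at (221,303). The arm hides the blocks in that view.

```bash
python3 - <<'E'
from h import *
np.set_printoptions(precision=3,suppress=True)
d=grab('top');g=d['img']
cv2.imwrite('pics/topc.png',cv2.resize(g[125:265,140:410],None,fx=2.9,fy=2.9,interpolation=cv2.INTER_CUBIC))
hsv=cv2.cvtColor(g,cv2.COLOR_BGR2HSV)
m=cv2.inRange(hsv,(12,40,150),(30,140,255));m[:,:315]=0;m[:155]=0;m[262:]=0;m[:,405:]=0
for c in cv2.findContours(m,0,2)[0]:
    if cv2.contourArea(c)>150:
        q=cv2.minAreaRect(c);print(q,[onz(d,q[0],z) for z in(.02,.036,.052)])
for n,p,z in[('pot',(309,150),.147),('glue',(163,218),.09),('hub',(222,188),.266),('post1',(215,154),.237),('post2',(231,229),.237)]:
    print(n,onz(d,p,z))
E
```

```text
((356.7225646972656, 241.15692138671875), (61.06767654418945, 15.621963500976562), 2.0095536708831787) [array([ 0.403, -0.089,  0.02 ]), array([ 0.403, -0.086,  0.036]), array([ 0.402, -0.082,  0.052])]
((362.9999694824219, 204.5), (59.99999237060547, 14.999998092651367), -0.0) [array([ 0.511, -0.112,  0.02 ]), array([ 0.509, -0.108,  0.036]), array([ 0.508, -0.105,  0.052])]
((364.3124694824219, 170.8431854248047), (14.390490531921387, 59.03371047973633), 87.91743469238281) [array([ 0.612, -0.121,  0.02 ]), array([ 0.609, -0.117,  0.036]), array([ 0.606, -0.113,  0.052])]
pot [0.65  0.057 0.147]
glue [0.475 0.466 0.09 ]
hub [0.533 0.285 0.266]
post1 [0.624 0.305 0.237]
post2 [0.435 0.265 0.237]
```

View pics/topc.png

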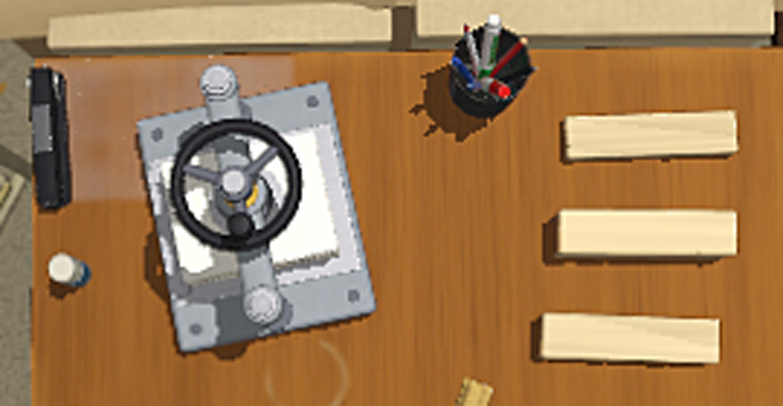

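The crop shows the grip toward the robot, the press yawed by about 12°, and the three blocks at x≈0.40, 0.51 and 0.61. I'll raise the arm and swing it out of the side camera's way.

>>> send_rows([
  [[0,0,-0.4],[0,0,0]],
  [[0,0,-0.4],[0,0,0]],
  [[0,0,-0.4],[0,0,0]],
  [[0,0,-0.4],[0,0,0]],
  [[0,0,-0.4],[0,0,0]],
])

```text
t: 0.65
position: [0.2572, 0.5437, 0.4409]
tool_rot: [0.687, 3.061, 0.02]
contact_force: [0.5, 0.8, 1.2]
opening: 0.0853
gripper_force: 0.0
```

>>> send_rows([
  [[-0.29,-0.24,0],[0,0,0]],
  [[-0.29,-0.24,0],[0,0,0]],
  [[-0.29,-0.24,0],[0,0,0]],
  [[-0.29,-0.24,0],[0,0,0]],
  [[-0.29,-0.24,0],[0,0,0]],
])

```text
t: 1.15
position: [0.3381, 0.3685, 0.4317]
tool_rot: [0.695, 3.062, -0.0]
contact_force: [0.2, 0.4, 0.4]
opening: 0.0854
gripper_force: 0.0
```

>>> send_rows([
  [[-0.29,-0.24,0],[0,0,0]],
  [[-0.29,-0.24,0],[0,0,0]],
  [[-0.29,-0.24,0],[0,0,0]],
  [[-0.29,-0.24,0],[0,0,0]],
  [[-0.29,-0.24,0],[0,0,0]],
])

```text
t: 1.65
position: [0.4175, 0.1983, 0.4309]
tool_rot: [0.696, 3.063, -0.002]
contact_force: [-0.9, 1.1, 0.1]
opening: 0.0849
gripper_force: 0.0
```

>>> send_rows([
  [[-0.19,-0.41,0],[0,0,0]],
  [[-0.19,-0.41,0],[0,0,0]],
  [[-0.19,-0.41,0],[0,0,0]],
  [[-0.19,-0.41,0],[0,0,0]],
  [[-0.19,-0.41,0],[0,0,0]],
])

```text
t: 2.15
position: [0.4141, -0.0264, 0.4311]
tool_rot: [-0.69, -3.065, 0.0]
contact_force: [0.6, -0.3, -0.2]
opening: 0.0853
gripper_force: 0.0
```

>>> send_rows([
  [[-0.19,-0.41,0],[0,0,0]],
  [[-0.19,-0.41,0],[0,0,0]],
  [[-0.19,-0.41,0],[0,0,0]],
  [[-0.19,-0.41,0],[0,0,0]],
  [[-0.19,-0.41,0],[0,0,0]],
])

```text
t: 2.65
position: [0.4125, -0.2528, 0.4303]
tool_rot: [-0.691, -3.064, -0.001]
contact_force: [-0.2, -0.1, 0.7]
opening: 0.0853
gripper_force: 0.0
```

```bash
python3 - <<'E'
from h import *
d=grab('side','side1.png');g=d['img']
a=cv2.resize(g[150:290,180:320],(560,560),interpolation=cv2.INTER_CUBIC)
cv2.imwrite('pics/s1c.png',a)
t=grab('top','top1.png')
np.set_printoptions(precision=1,suppress=True)
print(proj(d,[[.403,-.085,.03],[.51,-.108,.03],[.61,-.117,.03]]))
E
```

```text
[[338.9 200.2]
 [310.9 187.8]
 [285.1 178.7]]
```

View pics/side1.png

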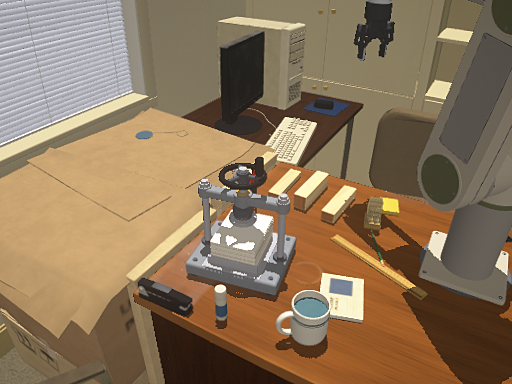

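View pics/s1c.png

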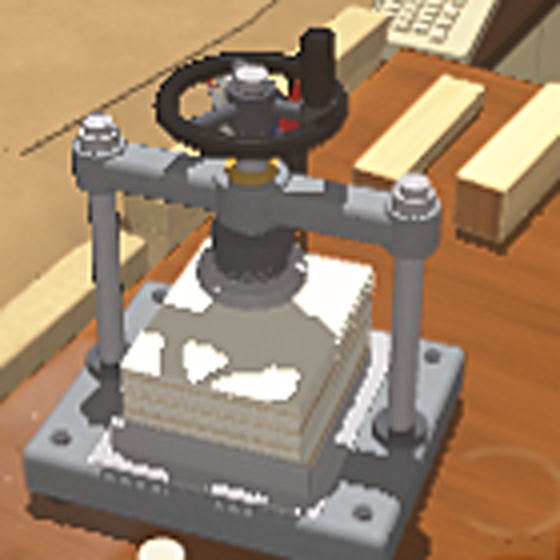

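Side view: the thinnest block is at (285,181), with x≈0.61. The thickest is at (310,188), with x≈0.51, and the middle one is at (339,203), with x≈0.40. In the crop the pile's top corners are at (122,375), (303,425) and (374,265).

```bash
python3 - <<'E'
from h import *
np.set_printoptions(precision=4,suppress=True)
s=grab('side');t=grab('top')
T=lambda u,v:(140+(u+.5)/2.9-.5,125+(v+.5)/2.9-.5)
S=lambda u,v:(180+(u+.5)/4-.5,150+(v+.5)/4-.5)
B=[onz(t,T(*c),.045) for c in[(137,122),(325,83),(373,310),(183,352)]]
B=np.array(B);print(B,np.linalg.norm(np.roll(B,-1,0)-B,axis=1));c=B.mean(0)
yv=(B[2]+B[3]-B[0]-B[1])[:2];xv=(B[0]+B[3]-B[1]-B[2])[:2]
print('c',c,np.degrees(np.arctan2(yv[1],yv[0]))-90+360,np.degrees(np.arctan2(xv[1],xv[0])))
p1=tri(s,S(100,122),t,T(218,78));p2=tri(s,S(412,185),t,T(261,303));h=tri(s,S(250,78),t,T(233,181))
print(p1,p2,h,'mid',(p1[0]+p2[0])/2)
print('grip top',tri(s,S(319,35),t,T(238,225)))
# pile
y=(p2[0]-p1[0])[:2];y/=np.linalg.norm(y);x=np.array([y[1],-y[0]]);print('yaw',np.degrees(np.arctan2(x[1],x[0])))
C=(p1[0]+p2[0])[:2]/2
for uv,a,b in[((122,375),75,-58),((303,425),75,58),((374,265),-75,58)]:
    P=C+x*a/1e3+y*b/1e3;o,v=ray(s,S(*uv));k=((P-o[:2])@v[:2])/(v[:2]@v[:2]);q=o+k*v;print('pile z',q[2],'h',q[2]-.045,'miss',np.linalg.norm(q[:2]-P))
print('front near corner tri',tri(s,S(374,265),t,T(334,125)),tri(s,S(303,425),t,T(340,250)))
# side blocks: tops' contours
for n,d in(('s',s),('t',t)):
    hsv=cv2.cvtColor(d['img'],cv2.COLOR_BGR2HSV)
    m=cv2.inRange(hsv,(12,40,165),(30,150,255))
    k=np.zeros_like(m)
    if n=='s':k[165:225,268:360]=1
    else:k[155:262,315:405]=1
    m*=k
    for c in cv2.findContours(m,0,2)[0]:
        if cv2.contourArea(c)>100:
            print(n,cv2.boundingRect(c),cv2.approxPolyDP(c,3,True).reshape(-1,2).tolist())
cv2.imwrite('pics/s1b.png',cv2.resize(s['img'][160:230,260:365],None,fx=7,fy=7,interpolation=cv2.INTER_CUBIC))
E
```

```text
[[0.628  0.4063 0.045 ]
 [0.6649 0.2153 0.045 ]
 [0.4352 0.1708 0.045 ]
 [0.3961 0.3594 0.045 ]] [0.1946 0.234  0.1926 0.2366]
c [0.5311 0.2879 0.045 ] 101.20683977750588 101.30804893201432
(array([0.6312, 0.3053, 0.2321]), np.float64(0.0009598454114147632)) (array([0.4353, 0.2693, 0.2317]), np.float64(0.0010525852786686626)) (array([0.5335, 0.2882, 0.2829]), np.float64(0.0002463875424169433)) mid [0.5332 0.2873 0.2319]
grip top (array([0.4928, 0.2811, 0.3188]), np.float64(0.00023194933199501726))
yaw 100.41408916540658
pile z 0.10325962628979113 h 0.05825962628979113 miss 0.001692396903781095
pile z 0.09876680001863736 h 0.05376680001863736 miss 0.0026126025032031726
pile z 0.11423518525593335 h 0.06923518525593335 miss 0.001026909864921814
front near corner tri (array([0.559 , 0.1879, 0.0968]), np.float64(0.11102096128781719)) (array([ 0.518 ,  0.2107, -0.0339]), np.float64(0.03516610883078015))
s (321, 185, 36, 30) [[356, 189], [344, 185], [321, 210], [334, 214]]
s (294, 170, 35, 28) [[328, 174], [317, 170], [294, 193], [306, 197]]
s (268, 168, 33, 27) [[300, 171], [291, 168], [268, 191], [279, 194]]
t (327, 233, 61, 18) [[327, 233], [329, 248], [387, 249], [386, 235]]
t (333, 197, 61, 16) [[333, 197], [333, 211], [393, 212], [392, 197]]
t (335, 163, 60, 17) [[393, 163], [335, 165], [336, 178], [393, 177]]
```

View pics/s1b.png

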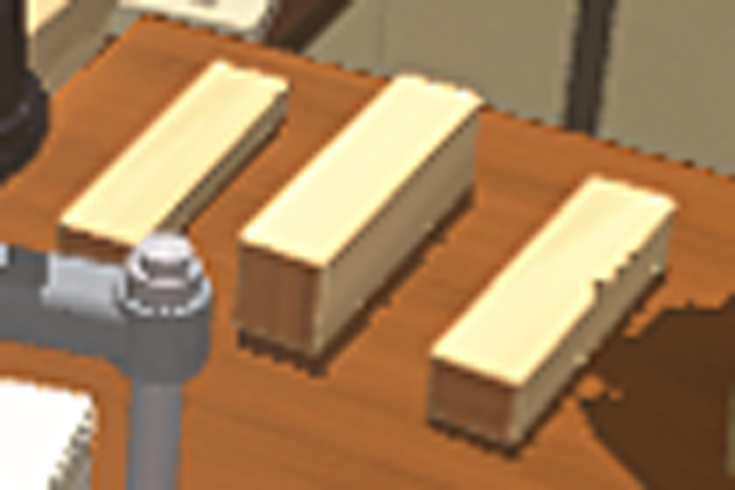

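The side crop confirms the order: thin, thick, middle. My three pile-corner estimates disagree (54–69 mm), so I'll look closer and compare with projected heights.

```bash
python3 - <<'E'
from h import *
np.set_printoptions(precision=1,suppress=True)
s=grab('side');t=grab('top')
a=np.radians(101);x=np.array([np.cos(a),np.sin(a)]);y=np.array([-x[1],x[0]]);C=np.array([.533,.288])
def P(px,py,z):return [*(C+x*px+y*py),z]
for h in(.045,.053,.061,.069):
    print(h,'side',((proj(s,[P(.075,-.058,.045+h),P(.075,.058,.045+h),P(-.075,.058,.045+h)])-[180,150])*4+1.5).tolist(),
     'top',((proj(t,[P(-.075,-.058,.045+h),P(-.075,.058,.045+h)])-[190,140])*7+3).tolist())
print('chk base side',((proj(s,[P(.1,-.12,.045),P(.1,.12,.045),P(-.1,.12,.045)])-[180,150])*4+1.5).tolist())
A=cv2.resize(s['img'][205:285,195:285],None,fx=6,fy=6,interpolation=cv2.INTER_NEAREST)
B=cv2.resize(t['img'][150:235,215:270],None,fx=6,fy=6,interpolation=cv2.INTER_NEAREST)
W=np.zeros((510,540+330,3),np.uint8);W[:480,:540]=A;W[:510,540:]=B
W=W[:,:800]
for i in(A,B):pass
cv2.imwrite('pics/cmp.png',W)
E
```

```text
0.045 side [[120.63258762111627, 393.5999798948569], [299.6962468532763, 436.59376189430714], [373.18462527533507, 294.58536737874067]] top [[409.56407028436666, 220.82475729515798], [468.51466936719817, 501.7983691178631]]
0.053 side [[120.00910347666422, 383.49273855016577], [299.85839272540454, 426.3734217636779], [373.62126750333505, 284.88810811796407]] top [[408.99678766768255, 217.45445181420513], [468.2957742297594, 500.0873992515639]]
0.061 side [[119.38170791369896, 373.29524914985484], [300.02219529388276, 416.0579305624344], [374.06101457170666, 275.1132575076259]] top [[408.4227310200656, 214.04375368408898], [468.0742113170967, 498.3555435769034]]
0.069 side [[118.75038225687513, 363.0065380359064], [300.18767553114276, 405.6462042705127], [374.50389032920657, 265.26008664747553]] top [[407.84177899290694, 210.59193659820517], [467.84993163022364, 496.60241786793]]
chk base side [[17.103793445992096, 451.1724864529099], [384.61468287469506, 544.6886322540358], [468.1510810166619, 345.2819238239955]]
```

View pics/cmp.png

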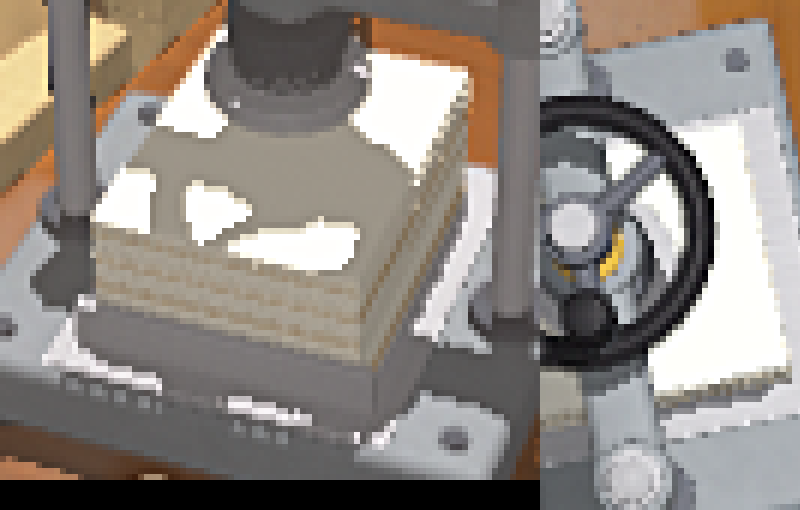

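Projected against the model, the pile's top corners at px (123,371), (301,405) and (373,269) give a height of 63–69 mm, about 66. That calls for the thin block: 66+20=86 mm, inside the 76–94 mm range. Next I measure that block.

```bash
cat >> h.py <<'E'
def Rt(psi,phi):
    p,f=np.radians(psi),np.radians(phi);u=np.array([np.cos(p),np.sin(p),0])
    z=np.sin(f)*u-np.cos(f)*np.array([0,0,1]);y=np.array([np.sin(p),-np.cos(p),0]);return np.c_[np.cross(y,z),y,z]
def mv(pos,R,cur=None):
    s=r.state() if cur is None else cur
    R0=cv2.Rodrigues(np.array(s['tool_rot'],float))[0];d=R0.T@(np.array(pos)-s['position']);w=cv2.Rodrigues(R0.T@R)[0].ravel()
    print('shift',np.round(d/.5,3).tolist(),'turn',np.round(w/(np.pi/2),3).tolist(),'|d|mm',np.linalg.norm(d)*1e3,'deg',np.degrees(np.linalg.norm(w)))
    return {'position':np.array(pos),'tool_rot':cv2.Rodrigues(R)[0].ravel()}
E
python3 - <<'E'
from h import *
np.set_printoptions(precision=4,suppress=True)
s=grab('side');t=grab('top')
pr=[((291,168),(393,163)),((300,171),(393,177)),((268,191),(335,165)),((279,194),(336,178))]
q=[tri(s,a,t,b) for a,b in pr]
for p in q:print(p)
# top-only with z=.02, subpixel rect
hsv=cv2.cvtColor(t['img'],cv2.COLOR_BGR2HSV);m=cv2.inRange(hsv,(12,40,165),(30,150,255));k=np.zeros_like(m);k[155:185,325:405]=1
c=max(cv2.findContours(m*k,0,2)[0],key=cv2.contourArea);M=cv2.minAreaRect(c);bp=cv2.boxPoints(M);W=np.array([onz(t,b,.02) for b in bp]);print(W,np.linalg.norm(np.roll(W,-1,0)-W,axis=1),W.mean(0))
C=W.mean(0)[:2];e=(W[1]-W[0],W[2]-W[1]);L=max(e,key=np.linalg.norm)[:2];L=L*np.sign(L[1]);psi=np.degrees(np.arctan2(L[1],L[0]));print(C,psi)
u=L/np.linalg.norm(L);P=C-.068*u;R=Rt(psi,25)
print(P,r.state()['position']);st=mv([*P,.15],R);mv([*P,.004],R,st)
E
```

```text
(array([ 0.6334, -0.2105,  0.021 ]), np.float64(0.002144872485840913))
(array([ 0.5929, -0.2068,  0.0218]), np.float64(0.0030188088385175054))
(array([ 0.631 , -0.0329,  0.0184]), np.float64(7.628918584718374e-05))
(array([ 0.5912, -0.0343,  0.0191]), np.float64(0.0007821834263694525))
[[ 0.6317 -0.0318  0.02  ]
 [ 0.6358 -0.2122  0.02  ]
 [ 0.5919 -0.2111  0.02  ]
 [ 0.5883 -0.0316  0.02  ]] [0.1805 0.044  0.1796 0.0435] [ 0.6119 -0.1217  0.02  ]
[ 0.6119 -0.1217] 91.299101311718
[ 0.6135 -0.1897] [ 0.413  -0.2491  0.4316]
shift [-0.312, 0.278, 0.564] turn [-0.154, 0.249, 0.694] |d|mm 350.748857731567 deg 67.78100059988704
shift [-0.123, 0.0, 0.265] turn [0.0, 0.0, 0.0] |d|mm 146.0 deg 0.0
```

>>> send_rows([
  [[-0.31,0.28,0.56],[-0.154,0.249,0.694]],
  [[-0.31,0.28,0.56],[-0.154,0.249,0.694]],
  [[-0.31,0.28,0.56],[-0.154,0.249,0.694]],
  [[-0.31,0.28,0.56],[-0.154,0.249,0.694]],
  [[-0.31,0.28,0.56],[-0.154,0.249,0.694]],
], gripper=0.25)

```text
t: 3.55
position: [0.5572, -0.2054, 0.2299]
tool_rot: [-1.579, -2.459, -0.296]
contact_force: [0.3, -0.1, 0.2]
opening: 0.0638
gripper_force: 0.0
```

```bash
python3 - <<'E'
from h import *
print(r.state()['position'],r.state()['opening']);mv([.6135,-.1897,.15],Rt(91.3,25))
E
```

```text
[ 0.55724624 -0.20540123  0.22986117] 0.06378798244786961
shift [-0.063, 0.106, 0.155] turn [-0.055, 0.09, 0.25] |d|mm 98.93846852627802 deg 24.447334863335676
```

>>> send_rows([
  [[-0.063,0.106,0.155],[-0.055,0.09,0.25]],
  [[-0.063,0.106,0.155],[-0.055,0.09,0.25]],
  [[-0.063,0.106,0.155],[-0.055,0.09,0.25]],
  [[-0.063,0.106,0.155],[-0.055,0.09,0.25]],
  [[-0.063,0.106,0.155],[-0.055,0.09,0.25]],
])

```text
t: 4.05
position: [0.6123, -0.1914, 0.1521]
tool_rot: [-1.949, -2.011, -0.432]
contact_force: [0.4, -0.1, 0.2]
opening: 0.0645
gripper_force: 0.0
```

```bash
python3 - <<'E'
from h import *
print(r.state()['position'],r.state()['joint_positions']);st=mv([.6135,-.1897,.025],Rt(91.3,25));mv([.6135,-.1897,.004],Rt(91.3,25),st)
E
```

```text
[ 0.61232296 -0.1913815   0.15207777] [-0.58228427  0.48254018  1.27233186  0.35264955  1.64020543 -0.63450922]
shift [-0.104, 0.002, 0.232] turn [-0.001, 0.002, 0.006] |d|mm 127.0943431245655 deg 0.5371357390052588
shift [-0.018, -0.0, 0.038] turn [0.0, 0.0, 0.0] |d|mm 21.0 deg 0.0
```

>>> send_rows([
  [[-0.035,0.001,0.077],[-0.001,0.002,0.006]],
  [[-0.07,0.002,0.154],[-0.001,0.002,0.006]],
  [[-0.104,0.002,0.232],[-0.001,0.002,0.006]],
  [[-0.104,0.002,0.232],[-0.001,0.002,0.006]],
])

```text
t: 4.45
position: [0.6098, -0.1875, 0.0199]
tool_rot: [-1.953, -1.992, -0.429]
contact_force: [-1.4, 1.2, -0.5]
opening: 0.0639
gripper_force: 0.0
```

>>> send_rows([
  [[-0.006,0,0.013],[0,0,0]],
  [[-0.012,0,0.026],[0,0,0]],
  [[-0.018,0,0.038],[0,0,0]],
  [[-0.018,0,0.038],[0,0,0]],
])

```text
t: 4.85
position: [0.6132, -0.1903, 0.0034]
tool_rot: [-1.96, -1.995, -0.434]
contact_force: [0.7, -0.2, -0.3]
opening: 0.0638
gripper_force: 0.0
```

```bash
python3 - <<'E'
from h import *
s=r.state();print(s['position'],s['contact_force'],s['opening']);mv([.6135,-.1897,.004],Rt(91.3,25))
d=grab('side','side2.png');cv2.imwrite('pics/s2.png',cv2.resize(d['img'][130:240,240:370],None,fx=5,fy=5))
E
```

```text
[ 0.6132249  -0.19025697  0.00344856] [ 0.65343939 -0.22561563 -0.34690948] 0.06383867106633212
shift [0.001, 0.001, -0.001] turn [0.001, -0.001, -0.003] |d|mm 0.8306459975588293 deg 0.26822137117587264
```

View pics/s2.png

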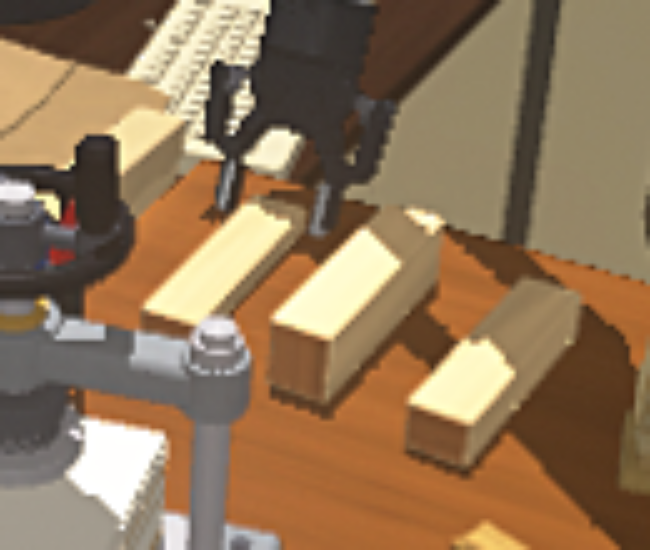

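The fingers straddle the thin block near its right end (crop (230–320,200)). I'll close on it and lift.

>>> send_rows([
  [[0,0,0],[0,0,0]],
  [[0,0,0],[0,0,0]],
  [[0,0,0],[0,0,0]],
  [[0,0,0],[0,0,0]],
  [[0,0,0],[0,0,0]],
], gripper=1, newtons=70)

```text
t: 5.4
position: [0.6135, -0.1905, 0.0038]
tool_rot: [-1.96, -1.995, -0.435]
contact_force: [-0.1, -1.5, 5.4]
opening: 0.0423
gripper_force: 72.6
```

>>> send_rows([
  [[0.017,0,-0.036],[0,0,0]],
  [[0.034,0,-0.072],[0,0,0]],
  [[0.068,0,-0.145],[0,0,0]],
  [[0.11,0,-0.236],[0,0,0]],
  [[0.11,0,-0.236],[0,0,0]],
])

```text
t: 5.9
position: [0.6176, -0.1925, 0.1441]
tool_rot: [-1.966, -2.007, -0.441]
contact_force: [0.9, -0.1, 1.4]
opening: 0.0425
gripper_force: 72.1
```

>>> send_rows([
  [[0.03,0,-0.064],[0,0,0]],
  [[0.06,0,-0.127],[0,0,0]],
  [[0.06,0,-0.127],[0,0,0]],
])

```text
t: 6.2
position: [0.616, -0.1912, 0.2118]
tool_rot: [-1.964, -2.004, -0.44]
contact_force: [0.0, -0.1, 0.6]
opening: 0.0426
gripper_force: 72.0
```

```bash
python3 - <<'E'
from h import *
np.set_printoptions(precision=4,suppress=True)
s=r.state();print(s['position'],s['opening'],s['gripper_force'],s['contact_force'])
a=np.radians(101);x=np.array([np.cos(a),np.sin(a)]);C=np.array([.533,.288])
for n,k,z in[('pre',.068+.20,.19),('over',.068+.20,.135),('in',.068,.122)]:
    P=C-k*x;print(n,P,z)
    st=mv([*P,z],Rt(101,25),s if n=='pre' else st)
E
```

```text
[ 0.616  -0.1912  0.2118] 0.042642636489360904 71.95926904678345 [ 0.0224 -0.0867  0.5525]
pre [0.5841 0.0249] 0.19
shift [0.375, -0.056, 0.221] turn [0.051, 0.003, -0.098] |d|mm 219.57179330656066 deg 9.96663177613421
over [0.5841 0.0249] 0.135
shift [-0.046, -0.0, 0.1] turn [0.0, 0.0, 0.0] |d|mm 54.99999999999999 deg 0.0
in [0.546  0.2212] 0.122
shift [0.352, -0.0, 0.193] turn [0.0, 0.0, 0.0] |d|mm 200.4220546746291 deg 0.0
```

```bash
python3 - <<'E'
from h import *
a=np.radians(101);x=np.array([np.cos(a),np.sin(a)]);C=np.array([.533,.288]);P=C-.2*x
st=mv([*P,.2],Rt(101,25));mv([*P,.1225],Rt(101,25),st)
E
```

```text
shift [0.506, -0.079, 0.259] turn [0.051, 0.003, -0.098] |d|mm 286.6746621690733 deg 9.96663177613421
shift [-0.066, -0.0, 0.14] turn [0.0, 0.0, 0.0] |d|mm 77.50000000000001 deg 0.0
```

>>> send_rows([
  [[0.06,-0.01,0.03],[0.012,0.001,-0.024]],
  [[0.12,-0.02,0.06],[0.025,0.001,-0.048]],
  [[0.19,-0.03,0.095],[0.038,0.002,-0.072]],
  [[0.26,-0.04,0.13],[0.051,0.003,-0.098]],
  [[0.32,-0.05,0.16],[0.051,0.003,-0.098]],
])

```text
t: 6.7
position: [0.5848, -0.0096, 0.1997]
tool_rot: [-1.761, -2.136, -0.388]
contact_force: [-0.0, 0.5, 0.0]
opening: 0.0426
gripper_force: 72.0
```

```bash
python3 - <<'E'
from h import *
a=np.radians(101);x=np.array([np.cos(a),np.sin(a)]);C=np.array([.533,.288]);P=C-.2*x
print(r.state()['position']);st=mv([*P,.2],Rt(101,25))
E
```

```text
[ 0.5848305  -0.00955215  0.19965142]
shift [0.185, 0.012, 0.087] turn [-0.005, -0.005, -0.001] |d|mm 102.14598897492323 deg 0.6135795548792282
```

>>> send_rows([
  [[0.06,0.004,0.03],[0,0,0]],
  [[0.12,0.008,0.06],[0,0,0]],
  [[0.185,0.012,0.087],[0,0,0]],
  [[0.185,0.012,0.087],[0,0,0]],
  [[0.185,0.012,0.087],[0,0,0]],
])

```text
t: 7.2
position: [0.5713, 0.0906, 0.2]
tool_rot: [-1.762, -2.136, -0.388]
contact_force: [0.6, 0.2, -2.1]
opening: 0.0422
gripper_force: 71.8
```

>>> send_rows([
  [[-0.022,0,0.047],[0,0,0]],
  [[-0.044,0,0.094],[0,0,0]],
  [[-0.06,0,0.128],[0,0,0]],
  [[-0.06,0,0.128],[0,0,0]],
  [[-0.06,0,0.128],[0,0,0]],
])

```text
t: 7.7
position: [0.571, 0.0893, 0.1288]
tool_rot: [-1.765, -2.132, -0.388]
contact_force: [0.7, -1.3, -0.2]
opening: 0.0426
gripper_force: 71.9
```

```bash
python3 - <<'E'
from h import *
a=np.radians(101);x=np.array([np.cos(a),np.sin(a)]);y=np.array([-x[1],x[0]]);C=np.array([.533,.288]);P=C-.2*x
s=r.state();p=s['position'];print(p,s['contact_force']);R=cv2.Rodrigues(s['tool_rot'])[0]
print('press xy',(p[:2]-C)@x,(p[:2]-C)@y,'psi',np.degrees(np.arctan2(-R[0,1]*-1,R[1,1])),R[:,1],R[:,2])
st=mv([*P,.121],Rt(101,25))
d=grab('side','side3.png');A=cv2.resize(d['img'][140:270,190:300],None,fx=4.6,fy=4.6,interpolation=cv2.INTER_CUBIC)
t=grab('top','top3.png');B=cv2.resize(t['img'][140:240,190:290],None,fx=2.8,fy=2.8,interpolation=cv2.INTER_CUBIC)
W=np.zeros((598,506+280,3),np.uint8);W[:,:506]=A;W[:280,506:]=B;cv2.imwrite('pics/c3.png',W)
c=P+.068*x
q=lambda k,w,z:[*(C+k*x+w*y),z]
print((proj(d,[q(-.042,.022,.117),q(-.042,.022,.137),q(-.042,-.022,.137),q(-.042,-.022,.117)])-[190,140])*4.6)
E
```

```text
[0.57101    0.0893162  0.12884349] [ 0.66406858 -1.29836724 -0.20377769]
press xy -0.2022860667618232 0.0005990092625181483 psi 79.10159402648736 [ 0.98192309  0.18906025 -0.00912523] [-0.08929521  0.42018689 -0.90303341]
shift [-0.003, 0.001, 0.016] turn [-0.005, -0.005, -0.003] |d|mm 8.191781361087124 deg 0.6881550998731583
[[304.85851943 364.44111363]
 [305.37772837 335.35587894]
 [231.35869191 319.90611934]
 [231.58057521 348.83995579]]
```

View pics/c3.png

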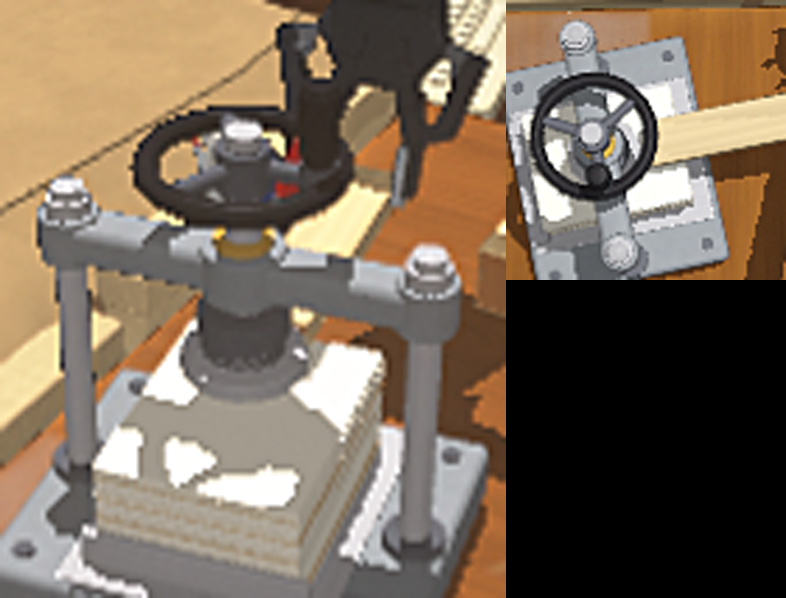

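Top view: the block (right inset) is level and in line with the screw axis, and its far end is still short of the plate. I'll lower to entry height and slide in under the plate.

>>> send_rows([
  [[-0.003,0.001,0.008],[-0.004,-0.004,-0.003]],
  [[-0.006,0.001,0.016],[-0.005,-0.005,-0.003]],
  [[-0.006,0.001,0.016],[-0.005,-0.005,-0.003]],
  [[-0.006,0.001,0.016],[-0.005,-0.005,-0.003]],
])

```text
t: 8.2
position: [0.5709, 0.0911, 0.1199]
tool_rot: [-1.767, -2.145, -0.392]
contact_force: [0.6, -0.4, -1.5]
opening: 0.0425
gripper_force: 71.9
```

```bash
python3 - <<'E'
from h import *
a=np.radians(101);x=np.array([np.cos(a),np.sin(a)]);C=np.array([.533,.288])
s=r.state();print(s['position'],s['contact_force'])
for k in(.18,.068):st=mv([*(C-k*x),.12],Rt(101,25))
E
```

```text
[0.57091588 0.0911472  0.11986084] [ 0.63098337 -0.36609214 -1.54825701]
shift [0.037, 0.001, 0.017] turn [-0.0, 0.0, 0.0] |d|mm 20.474077397091357 deg 0.032672056283877156
shift [0.24, 0.001, 0.112] turn [-0.0, 0.0, 0.0] |d|mm 132.47126195491236 deg 0.032672056283877156
```

>>> send_rows([
  [[0.036,0,0.017],[0,0,0]],
  [[0.072,0,0.034],[0,0,0]],
  [[0.09,0,0.042],[0,0,0]],
  [[0.09,0,0.042],[0,0,0]],
])

```text
t: 8.6
position: [0.5612, 0.1408, 0.12]
tool_rot: [-1.765, -2.146, -0.391]
contact_force: [-0.5, -0.9, -1.1]
opening: 0.0424
gripper_force: 71.9
```

>>> send_rows([
  [[0.03,0,0.014],[0,0,0]],
  [[0.06,0,0.028],[0,0,0]],
  [[0.09,0,0.042],[0,0,0]],
  [[0.09,0,0.042],[0,0,0]],
])

```text
t: 9.0
position: [0.5512, 0.1909, 0.1198]
tool_rot: [-1.764, -2.146, -0.391]
contact_force: [0.4, -0.4, -0.6]
opening: 0.0425
gripper_force: 71.9
```

```bash
python3 - <<'E'
from h import *
a=np.radians(101);x=np.array([np.cos(a),np.sin(a)]);C=np.array([.533,.288])
s=r.state();print(s['position'],s['contact_force'],s['wrist_torque'])
st=mv([*(C-.068*x),.12],Rt(101,25));mv([*(C-.068*x),.115],Rt(101,25),st)
E
```

```text
[0.55118126 0.19087865 0.11981675] [ 0.40762644 -0.36757625 -0.58800828] [-0.3654125  -0.00740825 -0.01655389]
shift [0.056, 0.002, 0.026] turn [-0.001, -0.0, 0.001] |d|mm 30.814248453981698 deg 0.14278290882114736
shift [-0.004, -0.0, 0.009] turn [0.0, 0.0, 0.0] |d|mm 4.999999999999989 deg 0.0
```

>>> send_rows([
  [[0.028,0.001,0.013],[0,0,0]],
  [[0.056,0.002,0.026],[0,0,0]],
  [[0.056,0.002,0.026],[0,0,0]],
])

```text
t: 9.3
position: [0.5465, 0.2211, 0.1199]
tool_rot: [-1.765, -2.145, -0.392]
contact_force: [-1.0, 0.1, -0.9]
opening: 0.0423
gripper_force: 71.9
```

>>> send_rows([
  [[-0.0017,0,0.0036],[0,0,0]],
  [[-0.0017,0,0.0036],[0,0,0]],
])

```text
t: 9.5
position: [0.547, 0.2188, 0.1175]
tool_rot: [-1.767, -2.145, -0.391]
contact_force: [0.0, -0.8, -0.6]
opening: 0.0425
gripper_force: 71.9
```

>>> send_rows([
  [[-0.0013,0,0.0027],[0,0,0]],
  [[-0.0013,0,0.0027],[0,0,0]],
])

```text
t: 9.7
position: [0.5472, 0.2185, 0.116]
tool_rot: [-1.768, -2.144, -0.391]
contact_force: [-0.6, -0.2, -0.3]
opening: 0.0427
gripper_force: 71.9
```

>>> send_rows([
  [[-0.0009,0,0.0018],[0,0,0]],
  [[-0.0009,0,0.0018],[0,0,0]],
])

```text
t: 9.9
position: [0.5474, 0.2187, 0.1155]
tool_rot: [-1.768, -2.144, -0.392]
contact_force: [-0.5, 0.7, -0.2]
opening: 0.0423
gripper_force: 72.0
```

>>> send_rows([
  [[0,0,0.003],[0,0,0]],
  [[0,0,0.003],[0,0,0]],
])

```text
t: 10.1
position: [0.5479, 0.2193, 0.1154]
tool_rot: [-1.768, -2.146, -0.394]
contact_force: [-1.5, -3.7, 7.7]
opening: 0.0421
gripper_force: 72.8
```

>>> send_rows([
  [[0,0,0.002],[0,0,0]],
  [[0,0,0.002],[0,0,0]],
])

```text
t: 10.3
position: [0.5482, 0.2196, 0.1154]
tool_rot: [-1.768, -2.146, -0.395]
contact_force: [-2.1, -6.3, 12.3]
opening: 0.0424
gripper_force: 73.5
```

>>> send_rows([
  [[0,0,0.002],[0,0,0]],
  [[0,0,0.002],[0,0,0]],
])

```text
t: 10.5
position: [0.5486, 0.22, 0.1153]
tool_rot: [-1.768, -2.147, -0.396]
contact_force: [-3.2, -8.2, 17.6]
opening: 0.0426
gripper_force: 74.1
```

```bash
python3 - <<'E'
from h import *
s=r.state();print(s['position'],s['contact_force'],s['wrist_torque'])
a=np.radians(101);x=np.array([np.cos(a),np.sin(a)]);y=np.array([-x[1],x[0]]);C=np.array([.533,.288]);p=s['position'][:2]-C;print(p@x,p@y)
mv([*(C-.068*x),s['position'][2]],Rt(101,25))
E
```

```text
[0.54858998 0.21999891 0.11533458] [-3.1788498  -8.17932502 17.63705902] [-0.14309864  1.13285026  0.57505712]
-0.06972642647413692 -0.0023283297070581725
shift [0.003, -0.005, 0.001] turn [0.002, 0.0, 0.001] |d|mm 2.898563022494198 deg 0.2328384777337318
```

Contact is felt at TCP z=0.1154, so the pile stands 66.6 mm, which confirms the thin block. I'll ease off, centre it, release and retreat along the tool axis.

>>> send_rows([
  [[0.001,-0.004,-0.006],[0,0,0]],
  [[0.001,-0.004,-0.006],[0,0,0]],
  [[0.001,-0.004,-0.006],[0,0,0]],
])

```text
t: 10.8
position: [0.5453, 0.2191, 0.1154]
tool_rot: [-1.767, -2.145, -0.392]
contact_force: [-1.2, -3.0, 5.7]
opening: 0.0426
gripper_force: 72.6
```

>>> send_rows([
  [[0,0,0],[0,0,0]],
  [[0,0,0],[0,0,0]],
  [[0,0,0],[0,0,0]],
  [[0,0,0],[0,0,0]],
  [[0,0,0],[0,0,0]],
], gripper=0.2)

```text
t: 11.3
position: [0.545, 0.2193, 0.1149]
tool_rot: [-1.767, -2.144, -0.391]
contact_force: [-0.2, -0.4, -0.0]
opening: 0.0681
gripper_force: 0.0
```

>>> send_rows([
  [[0,0,-0.06],[0,0,0]],
  [[0,0,-0.15],[0,0,0]],
  [[0,0,-0.25],[0,0,0]],
  [[0,0,-0.35],[0,0,0]],
  [[0,0,-0.45],[0,0,0]],
])

```text
t: 11.8
position: [0.563, 0.1251, 0.3209]
tool_rot: [-1.767, -2.145, -0.392]
contact_force: [1.5, 0.7, 0.6]
opening: 0.0683
gripper_force: 0.0
```

```bash
python3 - <<'E'
from h import *
np.set_printoptions(precision=4,suppress=True)
s=r.state();print(s['position'],s['opening'])
t=grab('top','top4.png');d=grab('side','side4.png')
a=np.radians(101);x=np.array([np.cos(a),np.sin(a)]);y=np.array([-x[1],x[0]]);C=np.array([.533,.288])
A=cv2.resize(t['img'][140:240,185:285],None,fx=4,fy=4,interpolation=cv2.INTER_CUBIC)
B=cv2.resize(d['img'][150:250,195:295],None,fx=4,fy=4,interpolation=cv2.INTER_CUBIC)
cv2.imwrite('pics/c4.png',np.hstack([A,B]))
q=lambda k,w,z:[*(C+k*x+w*y),z]
print('top exp',(proj(t,[q(-.09,-.022,.1316),q(-.09,.022,.1316)])-[185,140])*4+1.5)
print('side exp',(proj(d,[q(.09,-.022,.1316),q(.09,.022,.1316),q(.09,-.022,.1116),q(.09,.022,.1116)])-[195,150])*4+1.5)
E
```

```text
[0.563  0.1251 0.3209] 0.06833200639518688
top exp [[284.3333 162.1496]
 [297.6182 224.949 ]]
side exp [[103.0349 368.0583]
 [173.2661 384.514 ]
 [104.1617 394.3643]
 [173.6119 410.9423]]
```

View pics/c4.png

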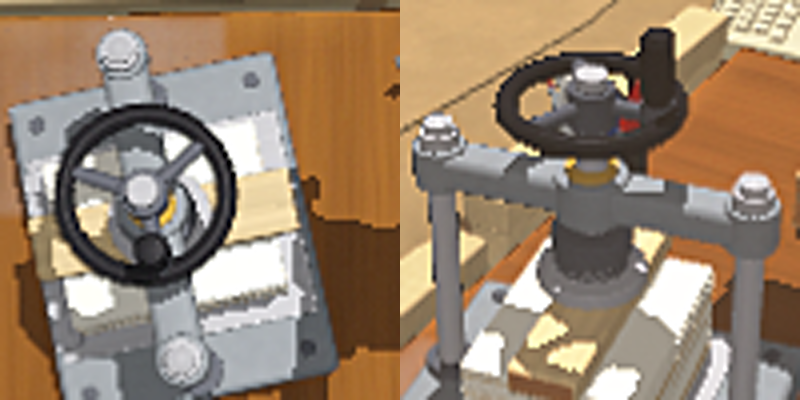

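The block lies flat on the pile under the plate, lengthwise front to back. I'll measure its centring numerically.

```bash
python3 - <<'E'
from h import *
np.set_printoptions(precision=4,suppress=True)
t=cv2.imread('pics/top4.png');dt=grab('top');ds=grab('side')
a=np.radians(101);x=np.array([np.cos(a),np.sin(a)]);y=np.array([-x[1],x[0]]);C=np.array([.533,.288])
T=lambda u,v:(185+(u+.5)/4-.5,140+(v+.5)/4-.5)
S=lambda u,v:(195+(u-400+.5)/4-.5,150+(v+.5)/4-.5)
f=lambda p:((p[:2]-C)@x*1e3,(p[:2]-C)@y*1e3)
for u in[(289,169),(299,232)]:print('front',f(onz(dt,T(*u),.1316)))
for u in[(510,376),(576,392)]:print('back',f(onz(ds,S(*u),.1316)))
hsv=cv2.cvtColor(t,cv2.COLOR_BGR2HSV);m=cv2.inRange(hsv,(12,40,140),(30,160,255));k=np.zeros_like(m);k[178:202,238:264]=1
for c in cv2.findContours(m*k,0,2)[0]:
    if cv2.contourArea(c)>30:
        b=cv2.boxPoints(cv2.minAreaRect(c));print([np.round(f(onz(dt,p,.1316)),1).tolist() for p in b])
g=tri(dt,T(150,247),ds,S(657,33));print('grip top',g,f(g[0]))
h=tri(dt,T(143,191),ds,S(590,74));print('hub',h,f(h[0]))
E
```

```text
front (np.float64(-92.14326402144964), np.float64(-16.727463134245564))
front (np.float64(-89.92704320935341), np.float64(26.89962621799063))
back (np.float64(95.3301087842733), np.float64(-15.349989872159288))
back (np.float64(95.72203237691184), np.float64(25.872094000422603))
[[-40.1, -18.4], [-90.8, -18.0], [-90.4, 24.5], [-39.9, 24.1]]
grip top (array([0.4948, 0.2802, 0.3191]), np.float64(0.00040021124294506915)) (np.float64(-0.3969416885770391), np.float64(39.03102946493737))
hub (array([0.5331, 0.2875, 0.2851]), np.float64(0.0016658906229575405)) (np.float64(-0.5210620964114095), np.float64(-0.00391425456456404))
```

The block is centred within about 4 mm. The grip is at (0.494,0.280) with its top at z≈0.320, 39 mm from the axis, which matches the text. Next I move above the crank grip with the tool upright.

```bash
python3 - <<'E'
from h import *
s=r.state();print(s['joint_positions'])
st=mv([.53,.20,.41],Rt(164,0));mv([.494,.280,.36],Rt(164,0),st)
E
```

```text
[-0.13005682  0.09444867  1.42690436  0.41918377  1.74640902 -0.27408899]
shift [0.22, -0.038, -0.095] turn [0.154, -0.247, -0.689] |d|mm 121.45319130735398 deg 67.27976390780096
shift [0.113, 0.134, 0.1] turn [0.0, 0.0, 0.0] |d|mm 100.97524449091473 deg 0.0
```

>>> send_rows([
  [[0.06,0,-0.12],[0.04,-0.06,-0.16]],
  [[0.22,-0.038,-0.095],[0.154,-0.247,-0.689]],
  [[0.22,-0.038,-0.095],[0.154,-0.247,-0.689]],
  [[0.22,-0.038,-0.095],[0.154,-0.247,-0.689]],
  [[0.22,-0.038,-0.095],[0.154,-0.247,-0.689]],
], gripper=0.5)

```text
t: 12.5
position: [0.5285, 0.2022, 0.4074]
tool_rot: [-0.977, -2.845, -0.152]
contact_force: [0.6, -0.5, -0.1]
opening: 0.0424
gripper_force: 0.0
```

```bash
python3 - <<'E'
from h import *
s=r.state();print(s['position'],s['opening'],s['joint_positions'])
mv([.494,.280,.38],Rt(164,0))
E
```

```text
[0.52846243 0.20215997 0.40737621] 0.04243266126478076 [ 0.17677475  0.07642215  1.2372578   0.15903385  1.88870358 -0.68717773]
shift [0.139, 0.077, 0.081] turn [0.052, -0.091, -0.243] |d|mm 89.4213982779689 deg 23.81950082318135
```

>>> send_rows([
  [[0.04,0.02,0.02],[0.017,-0.03,-0.08]],
  [[0.08,0.05,0.05],[0.034,-0.06,-0.16]],
  [[0.139,0.077,0.081],[0.052,-0.091,-0.243]],
  [[0.139,0.077,0.081],[0.052,-0.091,-0.243]],
  [[0.139,0.077,0.081],[0.052,-0.091,-0.243]],
])

```text
t: 13.0
position: [0.4941, 0.28, 0.3792]
tool_rot: [-0.445, -3.106, -0.001]
contact_force: [0.5, -0.6, 0.3]
opening: 0.043
gripper_force: 0.0
```

```bash
python3 - <<'E'
from h import *
s=r.state();print(s['position'],s['opening'],s['joint_positions'])
st=mv([.494,.280,.33],Rt(164,0));st=mv([.494,.280,.294],Rt(164,0),st)
E
```

```text
[0.49411684 0.2799641  0.37923036] 0.04297284539648958 [ 0.42360981  0.03388841  1.32343291  0.00255304  1.78666015 -0.86176428]
shift [-0.0, -0.0, 0.098] turn [0.0, -0.002, -0.004] |d|mm 49.23051393094205 deg 0.3782266119555143
shift [0.0, -0.0, 0.072] turn [0.0, 0.0, 0.0] |d|mm 36.00000000000003 deg 0.0
```

>>> send_rows([
  [[0,0,0.05],[0,0,0]],
  [[0,0,0.098],[0,-0.002,-0.004]],
  [[0,0,0.098],[0,-0.002,-0.004]],
])

```text
t: 13.3
position: [0.4947, 0.277, 0.3277]
tool_rot: [-0.444, -3.106, 0.003]
contact_force: [-0.1, -0.7, -0.2]
opening: 0.0426
gripper_force: 0.0
```

>>> send_rows([
  [[0,0,0.024],[0,0,0]],
  [[0,0,0.048],[0,0,0]],
  [[0,0,0.072],[0,0,0]],
  [[0,0,0.072],[0,0,0]],
])

```text
t: 13.7
position: [0.4953, 0.2783, 0.2943]
tool_rot: [0.441, 3.11, 0.001]
contact_force: [-1.0, 0.1, 0.3]
opening: 0.0426
gripper_force: 0.0
```

>>> send_rows([
  [[0,0,0],[0,0,0]],
  [[0,0,0],[0,0,0]],
  [[0,0,0],[0,0,0]],
  [[0,0,0],[0,0,0]],
], gripper=1, newtons=45)

```text
t: 14.1
position: [0.4963, 0.2798, 0.2974]
tool_rot: [0.439, 3.106, 0.007]
contact_force: [1.7, 4.9, -2.3]
opening: 0.0199
gripper_force: 44.5
```

```bash
cat >> h.py <<'E'
H=np.array([.5333,.2877])
def circ(angs,a0=191.,R=.04,zt=None,ref=None):
    s=r.state();R0=cv2.Rodrigues(s['tool_rot'])[0];f=lambda a:np.array([*(H+R*np.array([np.cos(np.radians(a0-a)),np.sin(np.radians(a0-a))])),-.024*a/360])
    for a in angs:
        print(a,np.round(R0.T@(f(a)-f(ref))/.5,4).tolist())
def where(a0=191.):
    s=r.state();p=s['position'][:2]-H;a=(a0-np.degrees(np.arctan2(p[1],p[0])))%360
    rad=p/np.linalg.norm(p);tan=np.array([rad[1],-rad[0]]);F=s['contact_force'][:2]
    print('t',s['t'],'ang',a,'rad',np.radians(a),'R',np.linalg.norm(p),'z',s['position'][2],'Ftan(resist)',-F@tan,'Frad',F@rad,'Fz',s['contact_force'][2],'Mz',s['wrist_torque'][2],'open',s['opening'])
    return a
E
python3 - <<'E'
from h import *
s=r.state();print(s['position'],s['contact_force'],s['opening'],s['gripper_force']);where()
circ([15,30,45,60,75],ref=0)
E
```

```text
[0.49630218 0.27977431 0.29736337] [ 1.68718017  4.8692036  -2.29278916] 0.01994315555079132 44.53234881555545
t 14.1 ang 358.90881170429304 rad 6.264140478660274 R 0.037837220777614484 z 0.29736337052198625 Ftan(resist) -4.407772011620521 Frad -2.6696940926392942 Fz -2.2927891613228017 Mz 0.02229920142617193 open 0.01994315555079132
15 [0.007, 0.0197, 0.0021]
30 [0.0087, 0.0405, 0.0042]
45 [0.0049, 0.061, 0.0063]
60 [-0.004, 0.0799, 0.0084]
75 [-0.0176, 0.0957, 0.0105]
```

>>> send_rows([
  [[0.007,0.02,0.002],[0,0,0]],
  [[0.009,0.04,0.004],[0,0,0]],
  [[0.005,0.061,0.006],[0,0,0]],
  [[-0.004,0.08,0.0085],[0,0,0]],
])

```text
t: 14.5
position: [0.5082, 0.3169, 0.2935]
tool_rot: [0.44, 3.108, 0.002]
contact_force: [-5.0, -4.3, 5.8]
opening: 0.0196
gripper_force: 45.3
```

```bash
python3 - <<'E'
from h import *
s=r.state();print(s['position'],s['contact_force']);where()
circ([75,90,105,120,135],ref=60)
E
```

```text
[0.5082133  0.31688046 0.2934683 ] [-4.99171294 -4.29153079  5.76357655]
t 14.5 ang 60.31406874590107 rad 1.0526790848901808 R 0.03848170673226448 z 0.29346830102419774 Ftan(resist) 6.582889530341579 Frad -8.521223221163649e-05 Fz 5.763576547825907 Mz 0.007581552655569339 open 0.01959651205112138
75 [-0.0135, 0.0159, 0.0021]
90 [-0.0307, 0.0278, 0.0041]
105 [-0.0504, 0.0348, 0.0062]
120 [-0.0712, 0.0365, 0.0082]
135 [-0.0917, 0.0327, 0.0102]
```

>>> send_rows([
  [[-0.0135,0.016,0.002],[0,0,0]],
  [[-0.031,0.028,0.004],[0,0,0]],
  [[-0.05,0.035,0.006],[0,0,0]],
  [[-0.071,0.0365,0.008],[0,0,0]],
  [[-0.092,0.033,0.01],[0,0,0]],
])

```text
t: 15.0
position: [0.5571, 0.3216, 0.2884]
tool_rot: [0.438, 3.109, 0.006]
contact_force: [-4.7, 3.1, 1.8]
opening: 0.0199
gripper_force: 45.1
```

```bash
python3 - <<'E'
from h import *
a=where()
circ([147,159,171,183,195],ref=135)
E
```

```text
t 15.0 ang 136.09047981065729 rad 2.3752269533148387 R 0.04138814536668441 z 0.28843061975432854 Ftan(resist) 5.619556635072201 Frad -0.1788043965134845 Fz 1.8222053833584817 Mz -0.01414233765168752 open 0.019945160351419397
147 [-0.0153, -0.0068, 0.0016]
159 [-0.0288, -0.0166, 0.0032]
171 [-0.04, -0.0291, 0.0047]
183 [-0.0484, -0.0436, 0.0063]
195 [-0.0535, -0.0595, 0.0078]
```

>>> send_rows([
  [[-0.015,-0.007,0.0016],[0,0,0]],
  [[-0.029,-0.0165,0.003],[0,0,0]],
  [[-0.04,-0.029,0.0047],[0,0,0]],
  [[-0.0485,-0.0435,0.006],[0,0,0]],
])

```text
t: 15.4
position: [0.575, 0.2944, 0.2854]
tool_rot: [0.437, 3.107, 0.009]
contact_force: [-1.4, 8.2, -0.7]
opening: 0.0193
gripper_force: 44.9
```

```bash
python3 - <<'E'
from h import *
a=where()
circ([191,199,207,215,223],ref=183)
E
```

```text
t 15.4 ang 181.89616221105967 rad 3.17468692732468 R 0.04227541667185611 z 0.28539488947167807 Ftan(resist) 8.32093113787294 Frad -0.11455862011554592 Fz -0.6899290727680469 Mz -0.06005905857624184 open 0.01925128547579508
191 [-0.0038, -0.0105, 0.001]
199 [-0.0061, -0.0214, 0.002]
207 [-0.0069, -0.0326, 0.003]
215 [-0.0061, -0.0437, 0.004]
223 [-0.0038, -0.0546, 0.005]
```

>>> send_rows([
  [[-0.004,-0.0105,0.001],[0,0,0]],
  [[-0.006,-0.0215,0.002],[0,0,0]],
  [[-0.007,-0.0325,0.003],[0,0,0]],
  [[-0.006,-0.044,0.004],[0,0,0]],
  [[-0.004,-0.0545,0.005],[0,0,0]],
])

```text
t: 15.9
position: [0.5702, 0.2676, 0.2828]
tool_rot: [0.438, 3.105, 0.01]
contact_force: [5.6, 10.0, -2.4]
opening: 0.0192
gripper_force: 44.7
```

```bash
python3 - <<'E'
from h import *
H[:]=[.5355,.288]
a=where()
circ([229,235,241,247],ref=223)
E
```

```text
t 15.9 ang 221.52811376791715 rad 3.8663949709827357 R 0.04025728198479436 z 0.28280560604069843 Ftan(resist) 11.399897700520933 Frad -0.2704911476808624 Fz -2.4152755035724507 Mz -0.006884301539564869 open 0.019165635402208638
229 [0.0027, -0.0079, 0.0007]
235 [0.0063, -0.0155, 0.0015]
241 [0.0106, -0.0227, 0.0022]
247 [0.0156, -0.0294, 0.0029]
```

>>> send_rows([
  [[0.0015,-0.004,0.0004],[0,0,0]],
  [[0.003,-0.008,0.0007],[0,0,0]],
])

```text
t: 16.1
position: [0.5678, 0.2641, 0.2824]
tool_rot: [0.438, 3.105, 0.01]
contact_force: [6.7, 9.2, -3.9]
opening: 0.0195
gripper_force: 44.7
```

>>> send_rows([
  [[0,0,0],[0,0,0]],
  [[0,0,0],[0,0,0]],
  [[0,0,0],[0,0,0]],
])

```text
t: 16.4
position: [0.5677, 0.2639, 0.2824]
tool_rot: [0.438, 3.105, 0.009]
contact_force: [5.5, 8.5, -3.2]
opening: 0.0198
gripper_force: 44.7
```

```bash
python3 - <<'E'
from h import *
H[:]=[.5355,.288]
where()
E
```

```text
t 16.4 ang 227.79311903472205 rad 3.975739940543267 R 0.04022894414826466 z 0.282352958020034 Ftan(resist) 10.085274104006782 Frad -0.7061680127249518 Fz -3.1985070755724387 Mz -0.006623441234685059 open 0.019767889044151676
```

The plate bears at about 46 N: 15.2 mm wound less the 9.4 mm gap, and 11.4 N resistance while turning against about 6.5 N running free. I'll let go and back off upward.

>>> send_rows([
  [[0,0,0],[0,0,0]],
  [[0,0,0],[0,0,0]],
  [[0,0,0],[0,0,0]],
  [[0,0,0],[0,0,0]],
], gripper=0.5)

```text
t: 16.8
position: [0.5669, 0.2618, 0.2819]
tool_rot: [0.441, 3.107, 0.003]
contact_force: [-0.9, 0.4, 1.0]
opening: 0.0425
gripper_force: 0.0
```

>>> send_rows([
  [[0,0,-0.04],[0,0,0]],
  [[0,0,-0.1],[0,0,0]],
  [[0,0,-0.18],[0,0,0]],
  [[0,0,-0.26],[0,0,0]],
  [[0,0,-0.26],[0,0,0]],
])

```text
t: 17.3
position: [0.5677, 0.262, 0.4198]
tool_rot: [0.439, 3.097, 0.012]
contact_force: [0.4, -0.5, 0.4]
opening: 0.0428
gripper_force: 0.0
```

>>> send_rows([
  [[0.1,-0.1,0],[0,0,0]],
  [[0.17,-0.17,0],[0,0,0]],
  [[0.24,-0.24,0],[0,0,0]],
  [[0.24,-0.24,0],[0,0,0]],
])

```text
t: 17.7
position: [0.4151, 0.1784, 0.4111]
tool_rot: [0.441, 3.107, 0.003]
contact_force: [0.7, 0.6, 1.3]
opening: 0.0426
gripper_force: 0.0
```

```bash
python3 - <<'E'
from h import *
s=r.state();print(s['position'],s['contact_force'])
a0=cv2.imread('pics/top0.png');t=grab('top');d=grab('side');s1=cv2.imread('pics/side1.png')
# bystanders unmoved? difference around pot (top) and glue (side)
for n,A,B,w in[('pot',a0,t['img'],(130,168,290,328)),('glue t',a0,t['img'],(208,228,154,174)),('glue s',s1,d['img'],(282,325,210,232))]:
    y0,y1,x0,x1=w;print(n,np.abs(A[y0:y1,x0:x1].astype(int)-B[y0:y1,x0:x1]).mean())
# grip in side view: dark blob position vs expected
H=np.array([.5355,.288])
hsv=cv2.cvtColor(d['img'],cv2.COLOR_BGR2GRAY)
print('grip top exp',proj(d,[[.5677,.2639,.304],[.5677,.2639,.28]]),proj(t,[[.5677,.2639,.304]]))
cv2.imwrite('pics/fin.png',d['img'])
g=cv2.cvtColor(t['img'],cv2.COLOR_BGR2GRAY);q=np.round(proj(t,[[.5677,.2639,.304]])[0]).astype(int);print(g[q[1]-4:q[1]+5,q[0]-5:q[0]+6])
E
```

```text
[0.41505696 0.17837374 0.41113976] [0.65220119 0.57610961 1.34922013]
pot 1.794090489381348
glue t 1.8141666666666667
glue s 1.6620859760394644
grip top exp [[235.16759803 153.32390456]
 [235.2842766  162.30171945]] [[229.43274406 171.33295423]]
[[ 21  24  17 143 140 176 174 174 170 169 169]
 [ 39  39  36  27  17  54  94 175 176 173 172]
 [ 65  61  58  36  23  21  14  12  93 177 178]
 [ 37  40  31  33  48  50  51  46  16   1 139]
 [ 31  26  25  48  52  55  59  67  40  26  19]
 [ 40  21  30  49  53  56  66  72  82  36  22]
 [ 94  41  31  47  53  56  65  78  76  35  37]
 [ 89  52  15  43  51  57  63  82  38  29  12]
 [ 81  67  71  25  43  59  68  39  27  20  24]]
```

The grip stayed where I left it, and the pen pot and glue stick have not moved. I'm handing the job in.

```bash
python3 -c "
from bench import r
print(r.hand_in())"
```

```text
the job is handed in; nothing more can be done
None
```

The job is handed in (no verdict came back): the 20 mm block lies flat on the 67 mm pile, about 4 mm off centre, the wheel is wound to about 3.98 rad for an estimated 46 N, and the robot has let go with the pen pot and glue stick unmoved.

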